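Put a stray washing tablet back in its press-to-open tub

TASK

One washing tablet has been left out on the laundry counter. Press the orange thumb button on the tub so that its sprung lid pops open, put the tablet inside with the others, and snap the lid shut again until the catch clicks and holds it. It is a thin plastic tub: press it only as hard as it needs, do not shove it about, and leave the other things on the counter alone.

Things in the scene. Friction and masses are not known exactly. Their poses are not given: they have to be found in the camera images.
- tub: Loose blue plastic tub with white panels, 1.3 kg, 185 mm long, 200 wide, rim 100 high. Origin on its underside, 100 mm behind the front (button) face, 85 from the back; x points front to back, y left, z up. Front 60 mm is a ledge 88 mm high round the button. More than 22 N of push harms it; some 5 N sideways slides it: shift it no more than 40 mm.
- tub_in (a point): Centre of the bare floor inside the tub, 4 mm above the counter; axes as the tub's. Inside measures 117 mm front to back (58 each way from here), 192 mm across, walls 4 mm. A column of three tablets (38 mm wide, 24 high) stands along each side wall, leaving 115 mm of bare floor between. The tablet may lie anywhere inside.
- button (a joint): Travel of the orange thumb button straight down, m: 0 at rest. First comes free play (under 1.5 N) of 0 to 7 mm, different from tub to tub and not to be seen; then it bites on the catch (3 to 7.5 N) and frees the lid 4 to 5 mm further down; about 0.5 mm below that is a hard stop, where the force shoots up. Springs back when let go.
- button_top (a point): Centre of the top of the button pad, a level pad 34 mm front to back, 56 across, 14 mm proud of the ledge. The hook stands 25 mm behind this point, up to 7 mm higher, and comes forward 4 mm as the button goes down; the lid's front edge is 41 mm behind. Axes as the tub's.
- lid (a joint): Opening of the white lid, rad: near 0 shut and caught, 1.70 fully open (a little past upright). Its spring always drives it open (1.5 N at the front edge when shut, 0.6 N when open); uncaught it pops up in half a second. It can go 0.008 rad past shut to a hard stop.
- lid_hinge (a point): Middle of the lid's hinge line on the tub's back rim, 84 mm behind the tub's origin, 101 mm up; axes as the tub's. The lid plate runs 122 mm from here to its front edge, is 198 mm wide, 5 thick, its outer face 4.5 mm above the hinge line when shut; it swings up and back about this line.
- lid_press (a point): On the lid's outer face, centre line, 108 mm from the hinge, 14 from the front edge: where to press it shut. Moves with the lid; z is the outer face's normal, x points to the hinge. In the last 10 mm a tongue rides down the hook and snaps under it: about 8 to 12 N here; the force drops at the click.
- tablet_center (a point): Centre of the loose washing tablet, a rigid block 38 by 38 mm and 24 mm high, white below and light blue above, 40 g, lying flat on the counter to the left or right of the tub; x and y along its sides.
- tablet: The same loose tablet; origin at the centre of its underside.
- soap: Bystander: green bar of soap, 75 x 48 x 26 mm, origin under its centre. It lies on the side of the tub where the tablet is not.
- dosing_cup: Bystander: clear dosing cup, 64 mm wide, 55 mm high, origin under its centre.
- brush: Bystander: scrubbing brush, 210 mm long, lying.
- softener: Bystander: blue softener bottle, 84 mm wide, 230 mm high, at the back.
- spray_starch: Bystander: dark blue can, 58 mm wide, 215 mm high, at the back.
- stain_spray: Bystander: white trigger spray bottle with green head, 205 mm high, at the back.
- peg_box: Bystander: open box of clothes pegs, 130 x 180 mm, 75 mm high, at the far left.
There are look-alikes about, which are no part of the job. Of the things like the tablet, leave any that is black, green or red; of the rest the smaller one is meant.

How it is judged:
On the way, in this order (a step that is already met when the one before it is completed fails the run):
1. The thumb button is pressed down (value of joint button above 0.003 m).
2. The lid has sprung wide open (value of joint lid above 1.2 rad), for 0.2 s.
3. The tablet lies inside the tub, let go (x of tablet_center in the frame of tub between -0.036 and 0.081 m and y of tablet_center in the frame of tub between -0.096 and 0.096 m and z of tablet_center in the frame of tub below 0.065 m and contact force between the fingers and tablet below 0.05 N and linear speed of tablet below 0.03 m/s and value of joint lid above 0.3 rad), for 0.2 s.
At the end, for the whole second after the job is handed in: The lid is shut and held by its catch (lid angle under 0.02 rad, button back up to within 1.5 mm) with nothing pressing on it; the tablet lies at rest inside the tub below the rim; the tub stands flat on the counter within 40 mm of where it stood (value of joint lid below 0.02 rad and value of joint button below 0.0015 m and x of tablet_center in the frame of tub between -0.036 and 0.081 m and y of tablet_center in the frame of tub between -0.096 and 0.096 m and z of tablet_center in the frame of tub below 0.065 m and contact force between the fingers and tablet below 0.05 N and linear speed of tablet below 0.03 m/s and angle between tub's own z axis and vertical below 0.05 rad and distance of tub from where it was at the start of the episode below 0.04 m and linear speed of tub below 0.02 m/s); the robot touches nothing.
It fails at once if The robot pushes on the tub, its button or its lid with more than 22 N (contact force between any of the arm, the fingers and tub above 22 N).
It fails at once if The tub is shoved more than 40 mm or tipped (distance of tub from where it was at the start of the episode above 0.04 m or angle between tub's own z axis and vertical above 0.15 rad).
It fails at once if One of the other things is moved more than 30 mm or knocked over (distance of any of soap, dosing_cup, brush, softener, spray_starch, stain_spray, peg_box from where it was at the start of the episode above 0.03 m or angle between any of soap, dosing_cup, brush, softener, spray_starch, stain_spray, peg_box's own z axis and vertical above 0.3 rad).
It also fails if it takes over 67 s, if anything falls off the work surface, if the arm or the gripper's body presses on something with over 40 N, if the wrist force passes 120 N, or if a joint passes its speed limit or range.

ROBOT

A 6-joint arm with a two-finger parallel gripper is mounted at the origin on the work surface. World frame = base frame: x ahead of the robot, y to its left, z up, the work surface at z = 0. Lengths are in m, angles in rad, forces in N, time in s.
With the tool pointing down it reaches from about 0.3 to 0.75 m from the base axis. Payload 8.5 kg.
Tool frame: the origin (TCP) lies midway between the tips of the shut fingers; the grasp point (between the pads) lies 19 mm behind it (manip.hold_point_z is the z of the grasp point in the tool frame, in m); z points along the fingers, y is the line along which they close (so a half turn about z gives the same grasp; the last joint's range is limited). The gripper opens to 88 mm and grips with 3 to 60 N. Pads are 18 mm wide; open, the fingers measure 123 mm over their backs; the gripper's body (75 mm by 187 mm) begins 45 mm behind the grasp point.
Start: joints at [-1.465, 0.381, 1.297, -0, 1.464, -0.215], TCP at [0.173, -0.522, 0.239] pointing down, gripper open.
Joint ranges: [-3.11, 3.11], [-0.89, 2.33], [0.22, 2.48], [-1.42, 4.56], [0.17, 2.85], [-2.88, 2.88]. Speed limits (rad/s): [2.39, 2.39, 3.14, 3.14, 3.14, 3.14].

INTERFACE

Orientations are given as a 3x3 rotation matrix whose columns are the frame's x, y, z axes.
In Python, from workcell import monitor, capture, manip gives the robot as it stands.
- The arm moves only by the shell command python3 -m pendant 'ROWS' [FORCE]. ROWS is JSON, a list of rows, each an object of numbers: "tx", "ty", "tz": the shift along the tool's x, y, z each as a share of 0.05 m, from -1 to 1; "roll": the turn about the tool's z as a share of 120 degrees, from -1 to 1; "jaw": the gripper's target within -1 to 1 (fully open at 1, half-way at 0, shut at -1). A call has 1 to 20 rows; each row shifts and turns the commanded pose from where the row before left it, along the tool's axes as they then stand; what a row does not reach is not made up. A row lasts 1/8 s, in which the tool goes at most 62.5 mm and 10.7 degrees, less where a joint would pass 70% of its speed; a pose out of reach is approached as far as the arm can. A call with a number of a shift or a turn outside -1 to 1 is refused whole. A call with a gripper value outside its range is refused whole. The fingers move at their own pace and stop on an object; FORCE is the grip in N (left out, the last holds). Time passes only in rows, so rows that do not move let the fingers close. It gives the time, the measured TCP pose, the force, the opening and the grip force at its end, in the units of the state.
- monitor.get_state(): the state, without advancing time (a new reading comes with each control period).
- capture(name): name is "scene" or "side" or "wrist"; returns a dict with "pixels" (420x560x3 uint8, red, green, blue), "range_z" (420x560 float32, m along the optical axis (not along the pixel's ray), 0 where there is no reading), "fovy" (degrees; the focal length in pixels is half the picture's height over the tangent of half this angle, whatever the lens; pixels are square), "cx", "cy" (the principal point, pixels), "pose" (4x4, takes a point from camera to world coordinates). Camera axes: x right, y up, looking along -z (the intrinsics and any distortion apply to the point x, -y, -z); pixel columns grow to the right and rows downward; lengths in m; the calibration is good to about 2 mm. A picture is of the moment at which its call begins.
- manip.finish_job(): hands the job in; it is judged then, once.
The state is a dict: "t": time; "joints": joint angles; "qd": joint speeds; "joint_efforts": joint torques, N m; "position": TCP position; "tool_rot": TCP orientation; "ft_force": force on the tool from outside, world axes, zero at the start; "moment": the same for the moment, N m; "grip_width": finger opening in m; "grasp_force": force on a finger pad.
Only numpy, scipy, OpenCV 4.12 (cv2) and the standard library are available. Lean on these libraries where they do the work, as an engineer would, in place of code of your own. Each camera call takes 0.05 s, during which the arm holds its last target. There are 200 camera calls.

## Working session

There is one attempt and no reset: what is moved stays moved. The work goes in short steps, Python scripts to look and compute and a shell command to move; the robot and the scene stay as the last step left them, time stands still between calls to the robot, and variables do not carry over. Pictures are saved under pics/ and viewed, at most 10 in all, crops included, and the job is handed in when it is done.

```bash
ls; mkdir -p pics; cat > h.py <<'E'
import numpy as np, cv2
from workcell import monitor, capture, manip
def K(c):
    f=c['pixels'].shape[0]/2/np.tan(np.radians(c['fovy'])/2); return f
def cloud(c):
    f=K(c); H,W=c['range_z'].shape; u,v=np.meshgrid(np.arange(W),np.arange(H)); z=c['range_z']
    P=np.stack([(u-c['cx'])/f*z,-(v-c['cy'])/f*z,-z],-1)
    P=P@c['pose'][:3,:3].T+c['pose'][:3,3]; P[z<=0]=np.nan; return P
def ray(c,u,v,h):
    f=K(c); d=c['pose'][:3,:3]@np.array([(u-c['cx'])/f,-(v-c['cy'])/f,-1]); o=c['pose'][:3,3]
    return o+d*(h-o[2])/d[2]
def save(c,n): cv2.imwrite('pics/'+n,c['pixels'][:,:,::-1])
E
python3 - <<'E'
from h import *
a=capture('scene');b=capture('side')
cv2.imwrite('pics/a1.png',a['pixels'][:,:,::-1]);cv2.imwrite('pics/b1.png',b['pixels'][:,:,::-1])
for c in(a,b):print({k:v for k,v in c.items() if k not in('pixels','range_z')},(c['range_z']>0).mean())
print(manip.hold_point_z, [x for x in dir(manip) if x[0]!='_'])
print(monitor.get_state())
E
```

```text
pics
{'fovy': 46.69357967705162, 'cx': 282.68015924983433, 'cy': 211.84881203449842, 'pose': array([[ 0.56075429, -0.54756249,  0.62107161,  1.54526749],
       [ 0.82789849,  0.38147137, -0.41117355, -0.60038014],
       [-0.01177782,  0.74475158,  0.66723786,  1.18831647],
       [ 0.        ,  0.        ,  0.        ,  1.        ]])} 0.9941326530612244
{'fovy': 44.58502902023743, 'cx': 281.2705116039909, 'cy': 211.4337062207586, 'pose': array([[-0.88906611,  0.3198548 , -0.3274971 ,  0.05896629],
       [-0.45746157, -0.64739853,  0.60959335,  0.93681884],
       [-0.01703978,  0.69178613,  0.72190137,  1.1085533 ],
       [ 0.        ,  0.        ,  0.        ,  1.        ]])} 0.9959438775510204
-0.0187 ['PlanningError', 'finish_job', 'hold_point_z']
{'t': 0.1, 'joints': array([-1.46528216e+00,  3.81129947e-01,  1.29815003e+00,  1.76708888e-05,
        1.46360162e+00, -2.15297264e-01]), 'qd': array([-0.00014461, -0.00049195, -0.00110069, -0.00301065, -0.00216662,
       -0.00091091]), 'joint_efforts': array([ 4.67499514e-03, -4.38649571e+01, -2.24908590e+01,  7.15198461e-02,
        3.42211593e-02, -6.98393978e-05]), 'position': array([ 0.17341203, -0.52168625,  0.23821059]), 'tool_rot': array([[ 9.48980474e-01,  3.15334816e-01, -1.18278014e-04],
       [ 3.15334703e-01, -9.48979651e-01,  1.28362718e-03],
       [ 2.92528914e-04, -1.25543430e-03, -9.99999169e-01]]), 'ft_force': array([-0.45555593,  0.75042731, -0.57014813]), 'moment': array([-0.02701225, -0.02140826,  0.01215482]), 'grasp_force': 0.0, 'grip_width': 0.08813907277100103}
```

View pics/a1.png

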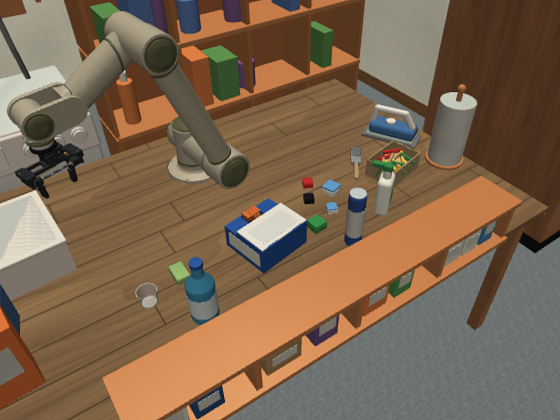

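View pics/b1.png

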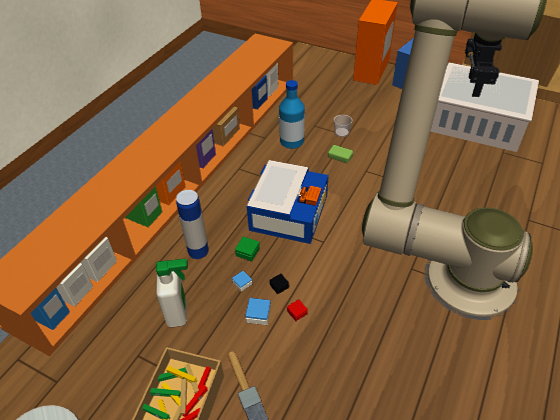

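The scene view shows the tub at about (265,235) with the orange button at (252,213). There are two light-blue tablets: a larger one at (331,187) and a smaller one at (332,208). In the side view these are at (258,309) and (242,281), with the button at (310,194). The smaller tablet is the target.

```bash
cat > m1.py <<'E'
from h import *
for n in('scene','side'):
    c=capture(n);P=cloud(c);hsv=cv2.cvtColor(c['pixels'],cv2.COLOR_RGB2HSV)
    reg=(P[...,0]>.25)&(P[...,0]<.95)&(abs(P[...,1])<.5)
    Z=P[...,2]
    ms={'ltblue':cv2.inRange(hsv,(95,90,120),(110,220,255))>0,'orange':(cv2.inRange(hsv,(3,190,120),(14,255,255))>0)&(Z>.085)&(Z<.13),
     'lid':(cv2.inRange(hsv,(0,0,150),(179,50,255))>0)&(Z>.09)&(Z<.118)}
    for k,m in ms.items():
        m=m&reg&(Z<.14)&(Z>.012)
        N,L,S,C=cv2.connectedComponentsWithStats(m.astype(np.uint8))
        for i in range(1,N):
            if S[i,4]<40: continue
            Q=P[L==i]; zt=np.median(Q[:,2]) if k!='ltblue' else np.percentile(Q[:,2],70)
            cnt=np.argwhere(L==i)[:,::-1]
            # rays onto plane at the height of the top
            h={'ltblue':.024,'orange':.102,'lid':.1055}[k]
            R=np.array([ray(c,u,v,h)[:2] for u,v in cnt if P[v,u,2]>h-.008],np.float32)
            if len(R)<10: continue
            r=cv2.minAreaRect(R*1000)
            print(n,k,S[i,4],C[i].round(),'z',zt.round(4),'mean',R.mean(0).round(4),'rect',np.round(r[0],1),np.round(r[1],1),round(r[2],1))
            if k=='lid':print(cv2.boxPoints(r).round(1).tolist())
E
python3 m1.py
```

```text
scene ltblue 128 [331. 185.] z 0.0371 mean [0.4409 0.3529] rect [441.4 353.8] [53.7 54.9] 20.1
scene ltblue 145 [266. 205.] z 0.0911 mean [0.3985 0.0884] rect [398.1  86.5] [46.4 65.9] 10.3
scene ltblue 74 [331. 206.] z 0.0265 mean [0.5351 0.2802] rect [535.2 280. ] [36.6 39.6] 69.0
scene ltblue 189 [236. 225.] z 0.0912 mean [ 0.4244 -0.0529] rect [426.  -51.2] [51.4 70.3] 12.1
scene orange 123 [252. 212.] z 0.103 mean [ 0.4767 -0.0179] rect [480.2 -18.1] [48.8 53.6] 6.5
scene lid 1579 [271. 226.] z 0.1074 mean [ 0.5714 -0.0017] rect [570.    1.5] [123.2 198.3] 10.6
[[491.20001220703125, 87.5999984741211], [527.7000122070312, -107.30000305175781], [648.7999877929688, -84.5999984741211], [612.2999877929688, 110.30000305175781]]
side ltblue 184 [241. 279.] z 0.0254 mean [0.5328 0.2834] rect [533.2 283.6] [37.4 39.5] 67.5
side ltblue 421 [258. 308.] z 0.0355 mean [0.4511 0.3436] rect [451.2 343.5] [53.8 57.4] 18.5
side orange 180 [169. 176.] z 0.112 mean [0.8771 0.0984] rect [873.3  95.3] [ 27.1 113.8] 0.8
side orange 228 [311. 194.] z 0.1025 mean [ 0.4725 -0.0146] rect [477.5 -10.9] [52.7 63.3] 11.4
side lid 2029 [278. 187.] z 0.1066 mean [0.5673 0.006 ] rect [566.8   1.5] [125.2 198.1] 10.7
[[486.8999938964844, 87.30000305175781], [523.5999755859375, -107.4000015258789], [646.7000122070312, -84.19999694824219], [610.0, 110.5]]
side lid 91 [170. 305.] z 0.1048 mean [0.6093 0.4695] rect [610.2 469.4] [32.1 16.4] 26.6
[[592.2000122070312, 469.5], [599.5999755859375, 454.79998779296875], [628.2999877929688, 469.20001220703125], [620.9000244140625, 483.8999938964844]]
```

```bash
python3 -m pendant '[{"roll":0.0645,"jaw":-1},{"tx":0.585,"ty":-0.678},{"tx":0.585,"ty":-0.678},{"tx":0.585,"ty":-0.678},{"tx":0.585,"ty":-0.678},{"tx":0.585,"ty":-0.678},{"tx":0.585,"ty":-0.678},{"tx":0.585,"ty":-0.678},{"tx":0.585,"ty":-0.678},{"tx":0.585,"ty":-0.678},{"tx":0.585,"ty":-0.678},{"tx":0.585,"ty":-0.678},{"tx":0.585,"ty":-0.678},{"tx":0.585,"ty":-0.678},{}]' 10
python3 - <<'E'
from h import *
s=monitor.get_state();w=capture('wrist');save(w,'w1.png')
T=np.eye(4);T[:3,:3]=s['tool_rot'];T[:3,3]=s['position']
print('cam in tool',(np.linalg.inv(T)@w['pose']).round(3))
R=s['tool_rot'];print('yaw',np.degrees(np.arctan2(R[1,0],R[0,0])))
d=np.array([.4652,-.018,.112])-s['position'];print('to go tool mm',(R.T@d*1000).round(1))
c=capture('side');P=cloud(c)
for n,u,v in(('green',247,247),('black',279,283),('red',297,310),('soft',291,88),('starch',188,195),('trig',170,268)):print(n,P[v,u].round(3))
E
```

```text
cam in tool [[-0.     0.966  0.26   0.067]
 [ 1.     0.    -0.     0.   ]
 [-0.     0.26  -0.966 -0.146]
 [ 0.     0.     0.     1.   ]]
yaw 18.38133868786503
to go tool mm [ 435.7 -386.   126.8]
green [0.568 0.191 0.035]
black [0.438 0.253 0.026]
red [0.362 0.303 0.022]
soft [ 0.675 -0.293  0.226]
starch [0.699 0.236 0.216]
trig [0.613 0.436 0.202]invalid input
```

View pics/w1.png

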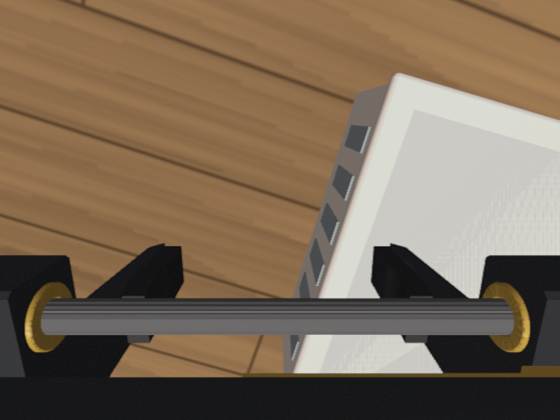

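The wrist view shows open fingers over the basket at right; the call was refused, so I'll retry with every key given.

```bash
python3 -m pendant '[{"tx":0,"ty":0,"tz":0,"roll":0.0645,"jaw":-1}]' 10
```

```text
t: 0.42
position: [0.1734, -0.5219, 0.2386]
tool_rot: [[0.983, 0.182, -0.0], [0.182, -0.983, 0.0], [0.0, -0.0, -1.0]]
ft_force: [0.1, 0.3, -0.4]
grip_width: 0.0804
grasp_force: 0.0
```

```bash
python3 -m pendant '[{"tx":0.585,"ty":-0.678,"tz":0,"roll":0,"jaw":-1},{"tx":0.585,"ty":-0.678,"tz":0,"roll":0,"jaw":-1},{"tx":0.585,"ty":-0.678,"tz":0,"roll":0,"jaw":-1},{"tx":0.585,"ty":-0.678,"tz":0,"roll":0,"jaw":-1},{"tx":0.585,"ty":-0.678,"tz":0,"roll":0,"jaw":-1},{"tx":0.585,"ty":-0.678,"tz":0,"roll":0,"jaw":-1},{"tx":0.585,"ty":-0.678,"tz":0,"roll":0,"jaw":-1},{"tx":0.585,"ty":-0.678,"tz":0,"roll":0,"jaw":-1},{"tx":0.585,"ty":-0.678,"tz":0,"roll":0,"jaw":-1},{"tx":0.585,"ty":-0.678,"tz":0,"roll":0,"jaw":-1},{"tx":0.585,"ty":-0.678,"tz":0,"roll":0,"jaw":-1},{"tx":0.585,"ty":-0.678,"tz":0,"roll":0,"jaw":-1},{"tx":0.585,"ty":-0.678,"tz":0,"roll":0,"jaw":-1},{"tx":0,"ty":0,"tz":0,"roll":0,"jaw":-1},{"tx":0,"ty":0,"tz":0,"roll":0,"jaw":-1}]'
cat > go.py <<'E'
import sys
from h import *
s=monitor.get_state();R=s['tool_rot']
O=np.array([.5458,-.0028,0]);a=np.radians(10.65);M=np.array([[np.cos(a),-np.sin(a),0],[np.sin(a),np.cos(a),0],[0,0,1]])
def tub(x,y,z): return O+M@np.array([x,y,z])
def rep(p):
    d=R.T@(np.array(p)-s['position']);print('t',round(s['t'],2),'togo tool mm',(d*1000).round(1),'rows/50mm',(d/.05).round(3),'yaw',np.degrees(np.arctan2(R[1,0],R[0,0])).round(2),'TCP in tub mm',(M.T@(s['position']-O)*1000).round(1))
if len(sys.argv)>3: rep(tub(*map(float,sys.argv[1:4])))
E
python3 - <<'E'
import sys; sys.argv=['',"-.082","0",".110"]
exec(open('go.py').read())
w=capture('wrist');save(w,'w2.png');P=cloud(w);hsv=cv2.cvtColor(w['pixels'],cv2.COLOR_RGB2HSV)
m=(cv2.inRange(hsv,(3,190,100),(14,255,255))>0)&(P[...,2]>.097)&(P[...,2]<.106)
Q=P[m]; q=(Q-O)@M; print('button in tub',m.sum(),q.min(0),q.max(0),np.median(q,0))
E
```

```text
t: 2.3
position: [0.4655, -0.0189, 0.2386]
tool_rot: [[0.983, 0.185, -0.0], [0.185, -0.983, -0.0], [-0.0, 0.0, -1.0]]
ft_force: [0.0, 0.1, 0.2]
grip_width: 0.0006
grasp_force: 0.0
t 2.3 togo tool mm [ -0.   -1.  128.6] rows/50mm [-1.000e-03 -1.900e-02  2.573e+00] yaw 10.65 TCP in tub mm [-81.9  -1.  238.6]
button in tub 147 [-0.09248814 -0.02733367  0.09704423] [-0.04009049  0.02819136  0.10386684] [-0.05946836  0.00105444  0.09979621]
```

View pics/w2.png

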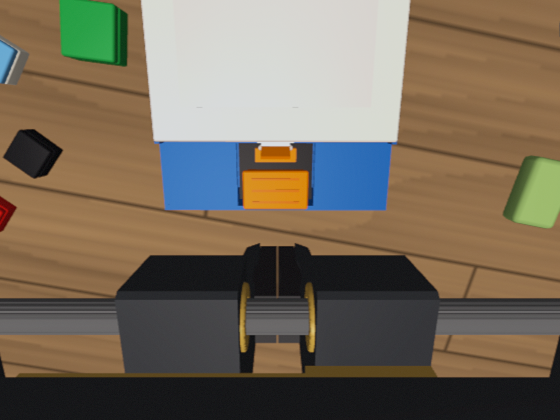

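The wrist view shows the button at (276,188), straight ahead of the shut fingers at (277,250), with the hook at (275,153). I'll lower now.

```bash
python3 -m pendant '[{"tx":0,"ty":0,"tz":0.5,"roll":0,"jaw":-1},{"tx":0,"ty":0,"tz":0.5,"roll":0,"jaw":-1},{"tx":0,"ty":0,"tz":0.5,"roll":0,"jaw":-1},{"tx":0,"ty":0,"tz":0.5,"roll":0,"jaw":-1},{"tx":0,"ty":0,"tz":0.4,"roll":0,"jaw":-1},{"tx":0,"ty":0,"tz":0.1,"roll":0,"jaw":-1},{"tx":0,"ty":0,"tz":0,"roll":0,"jaw":-1}]'
for i in 1 2 3 ; do python3 -m pendant '[{"tx":0,"ty":0,"tz":0.04,"roll":0,"jaw":-1},{"tx":0,"ty":0,"tz":0.04,"roll":0,"jaw":-1},{"tx":0,"ty":0,"tz":0,"roll":0,"jaw":-1}]' | grep -E 'pos|ft_'; done
```

```text
t: 3.22
position: [0.4658, -0.0192, 0.1141]
tool_rot: [[0.983, 0.184, 0.0], [0.184, -0.983, -0.0], [0.0, 0.0, -1.0]]
ft_force: [-0.3, 0.4, -0.1]
grip_width: 0.0003
grasp_force: 0.0
position: [0.4658, -0.0186, 0.1098]
ft_force: [0.0, -0.2, -0.8]
position: [0.4657, -0.0185, 0.1056]
ft_force: [0.4, -0.1, 0.5]
position: [0.4658, -0.0186, 0.1017]
ft_force: [-0.8, 0.0, 1.0]
```

```bash
for i in 1 2 3 4 5; do python3 -m pendant '[{"tx":0,"ty":0,"tz":0.02,"roll":0,"jaw":-1},{"tx":0,"ty":0,"tz":0,"roll":0,"jaw":-1}]' | grep -E 'pos|ft_'; done
```

```text
position: [0.4658, -0.0186, 0.1008]
ft_force: [-0.6, 0.2, 0.9]
position: [0.4658, -0.0186, 0.0998]
ft_force: [-0.9, 0.9, 3.0]
position: [0.4658, -0.0186, 0.0989]
ft_force: [-1.3, 0.7, 4.6]
position: [0.4658, -0.0186, 0.0979]
ft_force: [-0.6, -0.1, 5.8]
position: [0.4658, -0.0186, 0.0969]
ft_force: [-1.3, 0.3, 5.4]
```

```bash
for i in 1 2 ; do python3 -m pendant '[{"tx":0,"ty":0,"tz":0.01,"roll":0,"jaw":-1},{"tx":0,"ty":0,"tz":0,"roll":0,"jaw":-1}]' | grep -E 'pos|ft_'; done
python3 -c "
from h import *
P=cloud(capture('side'));print(np.nanmax(P[150:230,240:330,2]))"
```

```text
position: [0.4658, -0.0186, 0.0964]
ft_force: [-1.3, 0.3, 5.5]
position: [0.4658, -0.0186, 0.096]
ft_force: [-1.0, 0.4, 6.0]
0.2894843526910881
```

```bash
cat > lid.py <<'E'
from h import *
P=cloud(capture('side'));print('z at lid px',P[187,278],P[175,262])
E
python3 lid.py
for i in 1 2 ; do python3 -m pendant '[{"tx":0,"ty":0,"tz":0.01,"roll":0,"jaw":-1},{"tx":0,"ty":0,"tz":0,"roll":0,"jaw":-1}]' | grep -E 'pos|ft_'; python3 lid.py; done
```

```text
z at lid px [0.56417411 0.01239712 0.10983717] [ 0.63039971 -0.0139896   0.10767049]
position: [0.4658, -0.0186, 0.0955]
ft_force: [-1.8, 1.1, 6.4]
z at lid px [0.5394735  0.05759391 0.15866636] [ 0.62878335 -0.01130014  0.1105016 ]
position: [0.4658, -0.0186, 0.0951]
ft_force: [-2.0, 0.6, 6.3]
z at lid px [ 0.60380337 -0.06011592  0.03149636] [ 0.63619036 -0.02362467  0.09752799]
```

```bash
python3 -m pendant '[{"tx":0,"ty":0,"tz":-0.5,"roll":0,"jaw":-1},{"tx":0,"ty":0,"tz":-0.8,"roll":0,"jaw":-1},{"tx":0,"ty":0,"tz":-0.8,"roll":0,"jaw":-1},{"tx":0,"ty":0,"tz":-0.8,"roll":0,"jaw":0.3},{"tx":0.3,"ty":-0.706,"tz":0,"roll":0,"jaw":0.3},{"tx":0.3,"ty":-0.706,"tz":0,"roll":0,"jaw":0.3},{"tx":0.3,"ty":-0.706,"tz":0,"roll":0,"jaw":0.3},{"tx":0.3,"ty":-0.706,"tz":0,"roll":0,"jaw":0.3},{"tx":0.3,"ty":-0.706,"tz":0,"roll":0,"jaw":0.3},{"tx":0.3,"ty":-0.706,"tz":0,"roll":0,"jaw":0.3},{"tx":0.3,"ty":-0.706,"tz":0,"roll":0,"jaw":0.3},{"tx":0.35,"ty":-0.706,"tz":0,"roll":0,"jaw":0.3},{"tx":0,"ty":0,"tz":0.4,"roll":0.068,"jaw":0.3},{"tx":0,"ty":0,"tz":0.4,"roll":0.068,"jaw":0.3},{"tx":0,"ty":0,"tz":0.4,"roll":0.068,"jaw":0.3},{"tx":0,"ty":0,"tz":0.4,"roll":0.068,"jaw":0.3},{"tx":0,"ty":0,"tz":0,"roll":0,"jaw":0.3},{"tx":0,"ty":0,"tz":0,"roll":0,"jaw":0.3}]'
cat > tab.py <<'E'
exec(open('go.py').read())
w=capture('wrist');save(w,'w3.png');P=cloud(w);hsv=cv2.cvtColor(w['pixels'],cv2.COLOR_RGB2HSV)
m=(cv2.inRange(hsv,(95,80,100),(110,230,255))>0)&(P[...,2]>.018)&(P[...,2]<.032)
N,L,S,C=cv2.connectedComponentsWithStats(m.astype(np.uint8))
for i in range(1,N):
    if S[i,4]<300: continue
    pts=np.argwhere(L==i)[:,::-1]
    X=np.array([ray(w,u,v,.024)[:2] for u,v in pts],np.float32)
    r=cv2.minAreaRect(X*1000);print(S[i,4],C[i].round(),np.round(r[0],1),np.round(r[1],1),round(r[2],1),np.median(P[L==i][:,2]).round(4))
    rep([r[0][0]/1000,r[0][1]/1000,.004])
E
python3 tab.py
```

```text
t: 9.05
position: [0.5343, 0.2817, 0.1604]
tool_rot: [[0.928, -0.372, 0.001], [-0.372, -0.928, 0.0], [0.001, -0.001, -1.0]]
ft_force: [-0.3, 0.8, 0.3]
grip_width: 0.0573
grasp_force: 0.0
```

```bash
python3 - <<'E'
from h import *
w=capture('side');w2=cv2.imread('pics/w3.png')
cv2.imwrite('pics/c3.png',cv2.resize(np.vstack([w2,w['pixels'][:,:,::-1]]),None,fx=.71,fy=.71))
E
```

```text
(no output)
```

View pics/c3.png

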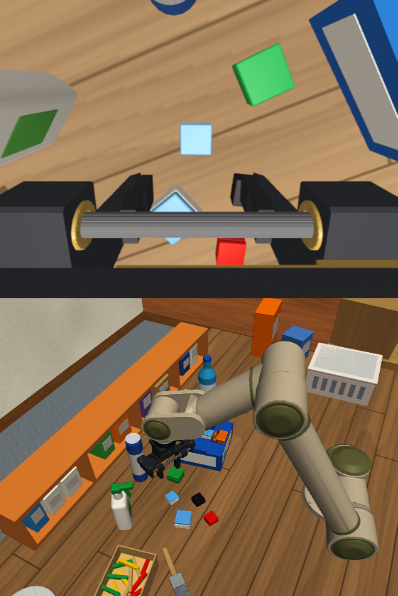

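The small tablet is at about (276,196) in the full wrist image, square to the jaws. It looks paler there, so I'll loosen the mask.

```bash
sed -i 's/(95,80,100),(110,230,255)/(90,30,150),(115,230,255)/' tab.py; python3 tab.py; python3 -c "
import cv2;i=cv2.imread('pics/w3.png');print(cv2.cvtColor(i,cv2.COLOR_BGR2HSV)[196,276])"
```

```text
1895 [275. 196.] [535.9 282.3] [37.2 37.6] 68.1 0.0237
t 9.15 togo tool mm [  1.   -1.  156.7] rows/50mm [ 0.021 -0.02   3.133] yaw -21.9 TCP in tub mm [ 41.3 281.7 160.7]
[ 97  69 255]
```

```bash
python3 -m pendant '[{"tx":0.02,"ty":-0.02,"tz":0.5,"roll":0,"jaw":0.3},{"tx":0,"ty":0,"tz":0.8,"roll":0,"jaw":0.3},{"tx":0,"ty":0,"tz":0.8,"roll":0,"jaw":0.3},{"tx":0,"ty":0,"tz":0.6,"roll":0,"jaw":0.3},{"tx":0,"ty":0,"tz":0.4,"roll":0,"jaw":0.3},{"tx":0,"ty":0,"tz":0,"roll":0,"jaw":0.3},{"tx":0,"ty":0,"tz":0,"roll":0,"jaw":-1},{"tx":0,"ty":0,"tz":0,"roll":0,"jaw":-1},{"tx":0,"ty":0,"tz":0,"roll":0,"jaw":-1},{"tx":0,"ty":0,"tz":0,"roll":0,"jaw":-1},{"tx":0,"ty":0,"tz":0,"roll":0,"jaw":-1},{"tx":0,"ty":0,"tz":0,"roll":0,"jaw":-1}]' 12
```

```text
t: 10.7
position: [0.5358, 0.2823, 0.0059]
tool_rot: [[0.927, -0.375, 0.002], [-0.375, -0.927, 0.001], [0.002, -0.001, -1.0]]
ft_force: [-1.5, -0.5, 6.5]
grip_width: 0.0381
grasp_force: 12.0
```

```bash
python3 -m pendant '[{"tx":0,"ty":0,"tz":-0.2,"roll":0,"jaw":-1},{"tx":0,"ty":0,"tz":-0.5,"roll":0,"jaw":-1},{"tx":0,"ty":0,"tz":-0.8,"roll":-0.068,"jaw":-1},{"tx":0,"ty":0,"tz":-0.8,"roll":-0.068,"jaw":-1},{"tx":0,"ty":0,"tz":-0.8,"roll":-0.068,"jaw":-1},{"tx":0,"ty":0,"tz":0,"roll":-0.068,"jaw":-1},{"tx":0,"ty":0,"tz":0,"roll":0,"jaw":-1}]'; python3 go.py .005 0 .046
```

```text
t: 11.58
position: [0.5351, 0.2821, 0.1604]
tool_rot: [[0.983, 0.183, 0.0], [0.183, -0.983, 0.0], [0.0, -0.0, -1.0]]
ft_force: [0.5, -0.4, -0.7]
grip_width: 0.0376
grasp_force: 12.0
t 11.57 togo tool mm [-36.8 282.  114.3] rows/50mm [-0.736  5.64   2.286] yaw 10.57 TCP in tub mm [ 42.2 281.9 160.4]
```

```bash
python3 -m pendant '[{"tx":-0.092,"ty":0.705,"tz":0,"roll":0,"jaw":-1},{"tx":-0.092,"ty":0.705,"tz":0,"roll":0,"jaw":-1},{"tx":-0.092,"ty":0.705,"tz":0,"roll":0,"jaw":-1},{"tx":-0.092,"ty":0.705,"tz":0,"roll":0,"jaw":-1},{"tx":-0.092,"ty":0.705,"tz":0,"roll":0,"jaw":-1},{"tx":-0.092,"ty":0.705,"tz":0,"roll":0,"jaw":-1},{"tx":-0.092,"ty":0.705,"tz":0,"roll":0,"jaw":-1},{"tx":-0.092,"ty":0.705,"tz":0,"roll":0,"jaw":-1},{"tx":0,"ty":0,"tz":0,"roll":0,"jaw":-1}]'; python3 go.py .005 0 .046
python3 - <<'E'
from h import *
w=capture('side');w2=capture('wrist');save(w,'s4.png');save(w2,'w4.png')
cv2.imwrite('pics/c4.png',cv2.resize(np.vstack([w2['pixels'],w['pixels']])[:,:,::-1],None,fx=.71,fy=.71))
E
```

```text
t: 12.7
position: [0.5511, -0.0037, 0.1593]
tool_rot: [[0.984, 0.179, -0.001], [0.179, -0.984, 0.0], [-0.001, -0.0, -1.0]]
ft_force: [0.3, 0.9, -0.5]
grip_width: 0.0377
grasp_force: 12.0
t 12.7 togo tool mm [ 1.000e-01 -1.800e+00  1.133e+02] rows/50mm [ 1.000e-03 -3.600e-02  2.266e+00] yaw 10.3 TCP in tub mm [  5.   -1.8 159.3]
```

View pics/c4.png

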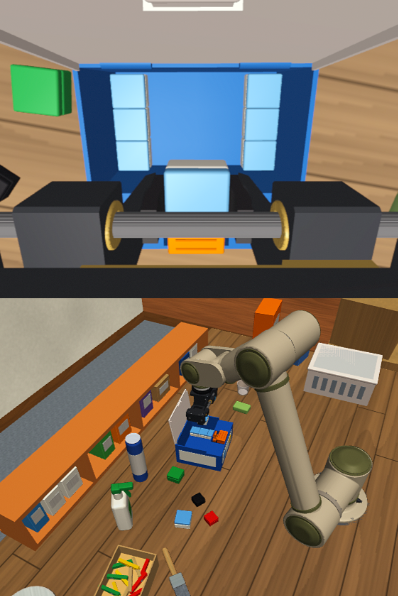

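The wrist view shows the lid fully open. The held tablet at (196,190) is centred between the stacks at (128,120) and (262,120), with the button at (196,243). I'll lower to just above the rim limit.

```bash
python3 -m pendant '[{"tx":0,"ty":-0.036,"tz":0.4,"roll":0,"jaw":-1},{"tx":0,"ty":0,"tz":0.6,"roll":0,"jaw":-1},{"tx":0,"ty":0,"tz":0.5,"roll":0,"jaw":-1},{"tx":0,"ty":0,"tz":0.3,"roll":0,"jaw":-1},{"tx":0,"ty":0,"tz":0.2,"roll":0,"jaw":-1},{"tx":0,"ty":0,"tz":0,"roll":0,"jaw":-1}]'; python3 go.py .005 0 .046
```

```text
t: 13.55
position: [0.5509, 0.0002, 0.0596]
tool_rot: [[0.983, 0.185, -0.0], [0.185, -0.983, 0.0], [-0.0, -0.0, -1.0]]
ft_force: [0.2, -0.3, -0.2]
grip_width: 0.0378
grasp_force: 12.0
t 13.55 togo tool mm [-0.5  2.  13.6] rows/50mm [-0.01   0.041  0.272] yaw 10.65 TCP in tub mm [ 5.5  2.  59.6]
```

```bash
python3 -m pendant '[{"tx":0,"ty":0.04,"tz":0.1,"roll":0,"jaw":-1},{"tx":0,"ty":0,"tz":0.1,"roll":0,"jaw":-1},{"tx":0,"ty":0,"tz":0.05,"roll":0,"jaw":-1},{"tx":0,"ty":0,"tz":0,"roll":0,"jaw":-1},{"tx":0,"ty":0,"tz":0,"roll":0,"jaw":0.15},{"tx":0,"ty":0,"tz":0,"roll":0,"jaw":0.15},{"tx":0,"ty":0,"tz":0,"roll":0,"jaw":0.15},{"tx":0,"ty":0,"tz":0,"roll":0,"jaw":0.15},{"tx":0,"ty":0,"tz":0,"roll":0,"jaw":0.15},{"tx":0,"ty":0,"tz":0,"roll":0,"jaw":0.15}]'; python3 -m pendant '[{"tx":0,"ty":0,"tz":-0.3,"roll":0,"jaw":0.15},{"tx":0,"ty":0,"tz":-0.6,"roll":0,"jaw":0.15},{"tx":0,"ty":0,"tz":-0.9,"roll":0,"jaw":0.15},{"tx":0,"ty":0,"tz":-0.9,"roll":0,"jaw":-1},{"tx":0,"ty":0,"tz":-0.9,"roll":0,"jaw":-1},{"tx":0,"ty":0,"tz":-0.5,"roll":0,"jaw":-1},{"tx":0,"ty":0,"tz":0,"roll":0,"jaw":-1}]'; python3 - <<'E'
import sys;sys.argv=['','.130','0','.25'];exec(open('go.py').read())
w=capture('side');w2=capture('wrist')
cv2.imwrite('pics/c5.png',cv2.resize(np.vstack([w2['pixels'],w['pixels']])[:,:,::-1],None,fx=.71,fy=.71))
P=cloud(w2);q=(P-O)@M
# lid: white points above rim
for c in (w,capture('scene')):
    p=(cloud(c)-O)@M; hs=cv2.cvtColor(c['pixels'],cv2.COLOR_RGB2HSV)
    k=(abs(p[...,1])<.1)&(p[...,0]>.07)&(p[...,0]<.125)&(p[...,2]>.11)&(p[...,2]<.23)&(hs[...,1]<60)
    Q=p[k];print('lid pts',k.sum(),np.nanpercentile(Q,[2,50,98],axis=0).round(4).tolist()); 
    for lo in(.12,.15,.18,.205): 
        s2=Q[(Q[:,2]>lo)&(Q[:,2]<lo+.015)]; print(lo,np.median(s2[:,0]).round(4),len(s2))
E
```

```text
t: 14.8
position: [0.5513, -0.002, 0.0473]
tool_rot: [[0.983, 0.185, 0.0], [0.185, -0.983, 0.0], [0.0, 0.0, -1.0]]
ft_force: [0.2, 0.6, -0.3]
grip_width: 0.0508
grasp_force: 0.0
t: 15.68
position: [0.5516, -0.002, 0.2546]
tool_rot: [[0.983, 0.185, 0.005], [0.185, -0.983, -0.001], [0.004, 0.002, -1.0]]
ft_force: [0.2, -0.3, 0.4]
grip_width: 0.013
grasp_force: 0.0
t 15.68 togo tool mm [124.1  -0.4   5.1] rows/50mm [ 2.482 -0.007  0.103] yaw 10.65 TCP in tub mm [  5.9  -0.3 254.6]
lid pts 1094 [[0.0841, -0.0928, 0.1125], [0.0925, 0.0145, 0.1683], [0.1024, 0.0978, 0.2243]]
0.12 0.0874 141
0.15 0.0915 145
0.18 0.0955 132
0.205 0.0987 119
lid pts 1124 [[0.0892, -0.0982, 0.1126], [0.0984, -0.0091, 0.174], [0.106, 0.0931, 0.2246]]
0.12 0.0923 132
0.15 0.0966 140
0.18 0.1007 148
0.205 0.1034 156
```

View pics/c5.png

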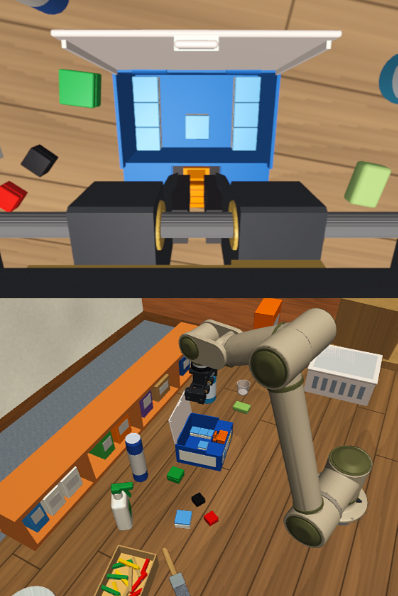

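The tablet lies flat on the bare floor at (197,127) in the wrist view, and the lid stands open. Next I go over the lid and behind it.

```bash
python3 -m pendant '[{"tx":0.5,"ty":0,"tz":0,"roll":0,"jaw":-1},{"tx":0.7,"ty":0,"tz":0,"roll":0,"jaw":-1},{"tx":0.7,"ty":0,"tz":0,"roll":0,"jaw":-1},{"tx":0.5,"ty":0,"tz":0,"roll":0,"jaw":-1},{"tx":0.3,"ty":0,"tz":0,"roll":0,"jaw":-1},{"tx":0,"ty":0,"tz":0,"roll":0,"jaw":-1}]'; python3 go.py .140 0 .19
```

```text
t: 16.58
position: [0.6841, 0.023, 0.2501]
tool_rot: [[0.983, 0.185, -0.003], [0.185, -0.983, 0.0], [-0.003, -0.001, -1.0]]
ft_force: [-0.0, -0.1, -0.6]
grip_width: 0.0006
grasp_force: 0.0
t 16.57 togo tool mm [-0.5 -0.1 60.1] rows/50mm [-0.01  -0.002  1.201] yaw 10.65 TCP in tub mm [ 1.407e+02 -2.000e-01  2.501e+02]
```

```bash
python3 -m pendant '[{"tx":0,"ty":0,"tz":0.4,"roll":0,"jaw":-1},{"tx":0,"ty":0,"tz":0.5,"roll":0,"jaw":-1},{"tx":0,"ty":0,"tz":0.26,"roll":0,"jaw":-1},{"tx":-0.4,"ty":0,"tz":0,"roll":0,"jaw":-1},{"tx":-0.25,"ty":0,"tz":0,"roll":0,"jaw":-1},{"tx":-0.25,"ty":0,"tz":0,"roll":0,"jaw":-1},{"tx":-0.29,"ty":0,"tz":0,"roll":0,"jaw":-1}]';python3 go.py .049 0 .1864
python3 -m pendant '[{"tx":-0.325,"ty":0,"tz":0.03,"roll":0,"jaw":-1},{"tx":-0.325,"ty":0,"tz":0.09,"roll":0,"jaw":-1},{"tx":0,"ty":0,"tz":0,"roll":0,"jaw":-1}]';python3 go.py .0255 0 .175
```

```text
t: 17.45
position: [0.6249, 0.0118, 0.1944]
tool_rot: [[0.983, 0.185, 0.001], [0.185, -0.983, -0.0], [0.001, 0.0, -1.0]]
ft_force: [1.3, 0.6, -1.0]
grip_width: 0.0003
grasp_force: 0.5
t 17.45 togo tool mm [-31.5  -0.2   8. ] rows/50mm [-0.63  -0.005  0.16 ] yaw 10.64 TCP in tub mm [ 80.5  -0.2 194.4]
t: 17.82
position: [0.5929, 0.0058, 0.1887]
tool_rot: [[0.983, 0.184, 0.0], [0.184, -0.983, -0.0], [0.0, 0.0, -1.0]]
ft_force: [0.7, 0.1, 1.0]
grip_width: 0.0002
grasp_force: 0.4
t 17.82 togo tool mm [-22.3  -0.2  13.7] rows/50mm [-0.447 -0.005  0.273] yaw 10.62 TCP in tub mm [ 47.8  -0.2 188.7]
```

```bash
python3 -m pendant '[{"tx":-0.23,"ty":0,"tz":0.12,"roll":0,"jaw":-1},{"tx":-0.22,"ty":0,"tz":0.15,"roll":0,"jaw":-1},{"tx":-0.203,"ty":0,"tz":0.18,"roll":0,"jaw":-1},{"tx":-0.203,"ty":0,"tz":0.18,"roll":0,"jaw":-1},{"tx":-0.122,"ty":0,"tz":0.15,"roll":0,"jaw":-1},{"tx":-0.122,"ty":0,"tz":0.15,"roll":0,"jaw":-1},{"tx":-0.086,"ty":0,"tz":0.134,"roll":0,"jaw":-1},{"tx":-0.086,"ty":0,"tz":0.134,"roll":0,"jaw":-1},{"tx":0,"ty":0,"tz":0,"roll":0,"jaw":-1}]';python3 go.py -.0235 0 .1165; python3 - <<'E'
from h import *
w=capture('side');cv2.imwrite('pics/s6.png',cv2.resize(w['pixels'][90:300,160:440,::-1],None,fx=2.5,fy=2.5))
E
```

```text
t: 18.95
position: [0.5305, -0.0058, 0.1279]
tool_rot: [[0.983, 0.185, -0.001], [0.185, -0.983, 0.0], [-0.001, -0.0, -1.0]]
ft_force: [0.1, -0.1, 1.4]
grip_width: 0.0009
grasp_force: 0.4
t 18.95 togo tool mm [-7.9 -0.1 11.4] rows/50mm [-0.159 -0.003  0.228] yaw 10.64 TCP in tub mm [-15.6  -0.2 127.9]
```

View pics/s6.png

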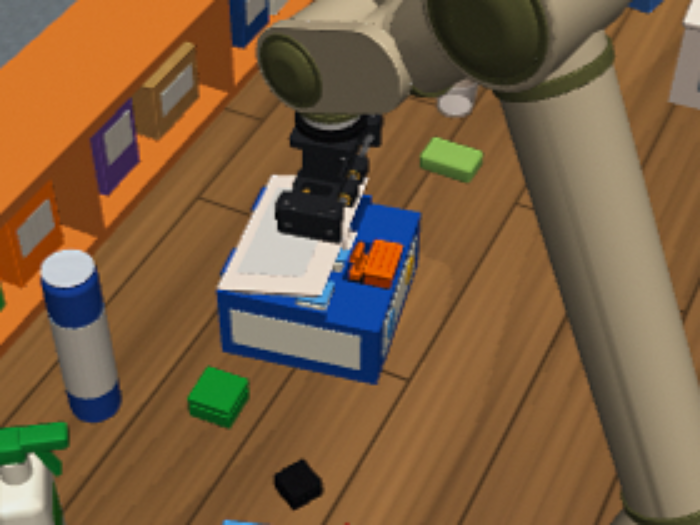

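The side crop shows the lid almost down under the fingers at (320,215), with the button at (380,265) untouched. I'll continue to just above the catch, then press in small steps.

```bash
python3 -m pendant '[{"tx":-0.08,"ty":0,"tz":0.11,"roll":0,"jaw":-1},{"tx":-0.08,"ty":0,"tz":0.11,"roll":0,"jaw":-1},{"tx":0,"ty":0,"tz":0,"roll":0,"jaw":-1}]';python3 go.py -.024 0 .1055
for i in 1 2 3 4 5; do python3 -m pendant '[{"tx":0,"ty":0,"tz":0.02,"roll":0,"jaw":-1},{"tx":0,"ty":0,"tz":0,"roll":0,"jaw":-1}]' | grep -E 'pos|ft_'; done
```

```text
t: 19.38
position: [0.5226, -0.0073, 0.1169]
tool_rot: [[0.983, 0.185, -0.001], [0.185, -0.983, 0.0], [-0.001, -0.0, -1.0]]
ft_force: [-0.9, -0.0, 0.7]
grip_width: 0.0005
grasp_force: 0.4
t 19.38 togo tool mm [-0.3 -0.1 11.4] rows/50mm [-0.007 -0.003  0.229] yaw 10.63 TCP in tub mm [-2.360e+01 -1.000e-01  1.169e+02]
position: [0.523, -0.0073, 0.1164]
ft_force: [-0.3, -0.2, 0.8]
position: [0.523, -0.0073, 0.1155]
ft_force: [-2.7, -0.2, 5.0]
position: [0.5229, -0.0073, 0.1144]
ft_force: [-2.9, -0.9, 4.5]
position: [0.5228, -0.0073, 0.1134]
ft_force: [-4.4, -0.3, 3.9]
position: [0.5229, -0.0073, 0.1124]
ft_force: [-3.3, 0.2, 5.1]
```

```bash
for i in 1 2 3 4 5; do python3 -m pendant '[{"tx":0,"ty":0,"tz":0.02,"roll":0,"jaw":-1},{"tx":0,"ty":0,"tz":0,"roll":0,"jaw":-1}]' | grep -E 'pos|ft_'; done
```

```text
position: [0.5229, -0.0073, 0.1113]
ft_force: [-2.6, 0.1, 4.3]
position: [0.5232, -0.0073, 0.1102]
ft_force: [-0.8, -0.1, 1.9]
position: [0.5233, -0.0073, 0.1092]
ft_force: [-0.4, 0.2, 0.1]
position: [0.5233, -0.0073, 0.1082]
ft_force: [-0.2, 0.3, -0.2]
position: [0.5232, -0.0073, 0.1072]
ft_force: [-0.0, -0.1, 0.6]
```

```bash
for i in 1 2 3; do python3 -m pendant '[{"tx":0,"ty":0,"tz":0.01,"roll":0,"jaw":-1},{"tx":0,"ty":0,"tz":0,"roll":0,"jaw":-1}]' | grep -E 'pos|ft_'; done
python3 - <<'E'
from go import *
w=capture('side');p=(cloud(w)-O)@M;hs=cv2.cvtColor(w['pixels'],cv2.COLOR_RGB2HSV)
k=(abs(p[...,1])<.095)&(p[...,0]>-.045)&(p[...,0]<.09)&(p[...,2]>.09)&(p[...,2]<.14)&(hs[...,1]<50)&(hs[...,2]>140)
Q=p[k];print(len(Q));print(np.linalg.lstsq(np.c_[Q[:,:2],np.ones(len(Q))],Q[:,2],rcond=None)[0],np.percentile(Q,[1,50,99],axis=0))
w=capture('side');cv2.imwrite('pics/s7.png',cv2.resize(w['pixels'][120:270,220:360,::-1],None,fx=4,fy=4))
E
```

```text
position: [0.5231, -0.0073, 0.1068]
ft_force: [-0.4, -0.3, -0.1]
position: [0.5231, -0.0073, 0.1063]
ft_force: [0.8, -0.1, 0.2]
position: [0.5232, -0.0073, 0.1059]
ft_force: [-0.8, 0.5, 1.6]
1236
[ 0.00258066 -0.00096785  0.10628898] [[-0.03688157 -0.09147385  0.10063089]
 [ 0.04401511  0.0400158   0.10645105]
 [ 0.08303744  0.09390726  0.11112432]]
```

View pics/s7.png

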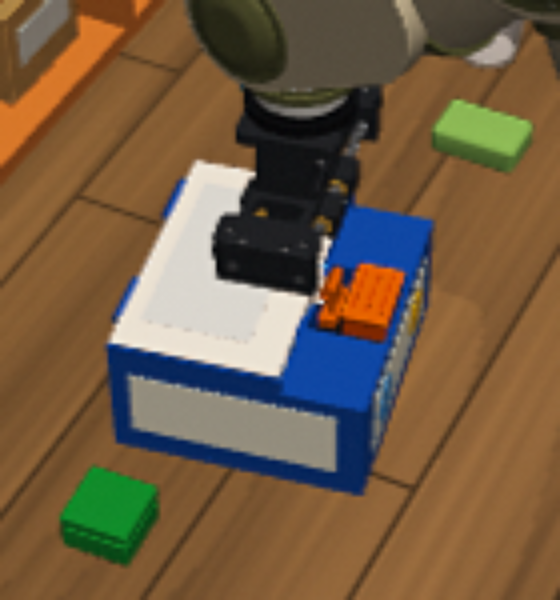

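The crop shows the lid flat under the fingers, and the plane fit is level at 0.106 m. I'll press a little more to be sure of the click, then lift off and check.

```bash
for i in 1 2 3; do python3 -m pendant '[{"tx":0,"ty":0,"tz":0.01,"roll":0,"jaw":-1},{"tx":0,"ty":0,"tz":0,"roll":0,"jaw":-1}]' | grep -E 'pos|ft_'; done
```

```text
position: [0.5232, -0.0073, 0.1054]
ft_force: [-0.6, -0.0, 0.3]
position: [0.5231, -0.0073, 0.1049]
ft_force: [-0.9, -0.8, 2.0]
position: [0.5231, -0.0073, 0.1045]
ft_force: [-2.1, 0.0, 4.4]
```

```bash
for i in 1 2; do python3 -m pendant '[{"tx":0,"ty":0,"tz":0.01,"roll":0,"jaw":-1},{"tx":0,"ty":0,"tz":0,"roll":0,"jaw":-1}]' | grep -E 'pos|ft_'; done
```

```text
position: [0.5232, -0.0073, 0.1041]
ft_force: [-2.1, -0.8, 5.5]
position: [0.5232, -0.0073, 0.1038]
ft_force: [-3.1, -0.9, 8.1]
```

```bash
python3 -m pendant '[{"tx":0,"ty":0,"tz":-0.1,"roll":0,"jaw":-1},{"tx":0,"ty":0,"tz":-0.2,"roll":0,"jaw":-1},{"tx":0,"ty":0,"tz":-0.8,"roll":0,"jaw":-1},{"tx":0,"ty":0,"tz":-0.8,"roll":0,"jaw":-1},{"tx":0,"ty":0,"tz":-0.8,"roll":0,"jaw":-1},{"tx":0,"ty":0,"tz":0,"roll":0,"jaw":-1}]'
python3 - <<'E'
from go import *
for n in('side','scene'):
    w=capture(n);p=(cloud(w)-O)@M;hs=cv2.cvtColor(w['pixels'],cv2.COLOR_RGB2HSV)
    k=(abs(p[...,1])<.12)&(p[...,0]>-.07)&(p[...,0]<.11)&(p[...,2]>.09)&(p[...,2]<.14)&(hs[...,1]<50)&(hs[...,2]>140)
    Q=p[k];r=cv2.minAreaRect((Q[:,:2]*1000).astype(np.float32));print(len(Q),np.linalg.lstsq(np.c_[Q[:,:2],np.ones(len(Q))],Q[:,2],rcond=None)[0],r)
    k=(abs(p[...,1])<.04)&(p[...,0]>-.1)&(p[...,0]<-.065)&(cv2.inRange(hs,(3,190,100),(14,255,255))>0);print('button z',np.median(p[k][:,2]),k.sum())
E
```

```text
t: 24.72
position: [0.5241, -0.0074, 0.2414]
tool_rot: [[0.983, 0.185, 0.006], [0.185, -0.983, -0.001], [0.006, 0.002, -1.0]]
ft_force: [-0.6, 0.1, -0.1]
grip_width: 0.0005
grasp_force: 0.0
2042 [-0.00096012 -0.00149894  0.10659204] ((21.375755310058594, 0.4531402587890625), (132.51736450195312, 202.23097229003906), 0.8694069385528564)
button z 0.10220588261383334 188
1591 [0.00074094 0.00043092 0.10732107] ((24.829891204833984, -1.5018157958984375), (198.6006317138672, 127.52250671386719), 89.74546813964844)
button z 0.10306273288527357 83
```

The lid stays level at 0.107 m with nothing touching it, the button is back up, and the tub hasn't moved measurably.

```bash
python3 -c "
from workcell import manip; print(manip.finish_job())"
```

```text
the job is handed in; nothing more can be done
None
```

Job handed in at about 25 s of the 67 s allowed: the lid popped open, the smaller blue tablet lay flat inside, and the lid was shut again, staying down once released with the button back up; no verdict was returned.

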